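# Lock the block heater's lid and start it up

### The arm

A 6-joint arm with a two-finger parallel gripper is mounted at the origin on the work surface. World frame = base frame: x ahead of the robot, y to its left, z up, the work surface at z = 0. Lengths are in mm, angles in rad, forces in N, time in s.
With the tool pointing down it reaches from about 350 to 975 mm from the base axis. Payload 7.1 kg.
Tool frame: the origin (TCP) lies at the centre of the arm's flange, where the gripper is bolted on; the fingertips stand 182 mm ahead of it and the grasp point (between the pads) lies 163 mm ahead of it; z points along the fingers, y is the line along which they close (so a half turn about z gives the same grasp; the last joint's range is limited). The gripper opens to 88 mm and grips with 3 to 60 N. Pads are 20 mm wide; open, the fingers measure 115 mm over their backs; the gripper's body (75 mm by 178 mm) begins 61 mm behind the grasp point.
Start: joints at [-1.191, 0.423, 1.63, -0, 1.089, -0.019], TCP at [242.712, -575.932, 404.675] pointing down, gripper open.
Joint ranges: [-3, 3], [-0.9, 2.11], [0.09, 2.58], [-1.31, 4.45], [0.11, 2.69], [-2.54, 2.54]. Speed limits (rad/s): [2.39, 2.39, 3.01, 3.14, 3.14, 3.14].

### API

Orientations are given as a rotation vector (axis times angle).
In Python, from workcell import readout, get_image, ctrl gives the robot as it stands.
- The arm moves only by the tool step_arm, never from a script. Its argument "targets" is a list that holds one entry, the list of rows, each a list of 7 numbers: the shift along the world's x, y, z as a fraction of full scale, then the turn, a rotation vector about the world's x, y, z as a fraction of full scale, then the opening, from 0 (shut) to 1 (fully open). In form: [[[dx, dy, dz, wx, wy, wz, claw], ...]]. A call has exactly 5 rows; each row shifts and turns the commanded pose from where the row before left it; what a row does not reach is not made up. Full scale, the value 1, is 0.05 m for a shift and 4 degrees for a turn. A row lasts 1/8 s, in which the tool goes at most 62.5 mm and 10.7 degrees, less where a joint would pass 70% of its speed; a pose out of reach is approached as far as the arm can. A call with a number of a shift or a turn outside -1 to 1 is refused whole. A call with a gripper value outside its range is refused whole. The fingers move at their own pace and stop on an object; the grip force is fixed at half the most. Time passes only in rows, so rows that do not move let the fingers close, or fill a call up. It gives the time, the measured TCP pose, the force, the opening and the grip force at its end, in the units of the state.
- readout.get_obs(): the state, without advancing time (a new reading comes with each control period).
- get_image(name): name is "side" or "top" or "wrist"; returns a dict with "pixels" (400x640x3 uint8, red, green, blue), "intrinsics" (3x3 intrinsics, pixels), "k1" (the pictures are not rectified: a ray, as slopes to the right and down, at radius r is drawn at 1 + k1 r^2 times it, then the intrinsics apply), "extrinsics" (4x4, takes a point from world to camera coordinates). Camera axes: x right, y down, z forward; pixel columns grow to the right and rows downward; lengths in mm; the calibration is good to about 2 mm. A picture is of the moment at which its call begins. There is no depth.
- ctrl.close_job(): hands the job in; it is judged then, once.
The state is a dict: "t": time; "qpos": joint angles; "qvel": joint speeds; "joint_torque": joint torques, N m; "ee_pos": TCP position; "orientation": TCP orientation; "ft_force": force on the tool from outside, world axes, zero at the start; "moment": the same for the moment, N m; "width": finger opening in mm; "grasp_force": force on a finger pad.
Only numpy, scipy, OpenCV 4.12 (cv2) and the standard library are available. Lean on these libraries where they do the work, as an engineer would, in place of code of your own. Each camera call takes 0.05 s, during which the arm holds its last target. There are 200 camera calls.

### The job

Lock the lid of the bench heater: push its side lever back, past the stiff detent, until it drops into the locked notch. Then switch the heater on by clicking its latching keys down one at a time, blue, then yellow, then green, feeling for each key and pushing it gently (no more than 30 N); do not press the red key, and leave everything else on the bench where it stands.

Things in the scene. Friction and masses are not known exactly. Their poses are not given: they have to be found in the camera images.
- console: white bench heater, 270 mm wide, 260 mm deep, fixed to the bench. Origin: on the bench under its middle; x points from its front (robot side) to its back, y to its left, z up. Its keys sit in a row on a front panel that slopes down to the robot, 25 deg from level; behind rises the closed lid (top at 150 mm). The clamp lever is on its right side, its green-dotted notch is the locked one.
- clamp (a joint): angle (rad) of the lid's clamp lever. At 0 it leans 0.5 rad from vertical to the console's front; it grows as the grip is pushed to the back (console +x). Starts in 0 to 0.25, moving there with about 2 N at the grip; from 0.45 a detent resists with up to about 15 N and gives way near 0.7; the lever then drops into the locked notch at 0.88 to 1.02 (stop) and stays.
- clamp_grip (a point): centre of the lever's black grip, 105 mm from the pivot, which is at (-70, -165, 60) mm in the console's frame with its axis along the console's y. The grip is a round bar 28 mm thick and 68 mm long along the steel lever, its end 34 mm beyond this point. Moves with the lever.
- blue_key: blue latching push key. Origin: on the panel's surface at the key's axis; z points out of the panel along the axis. The four keys stand 56 mm apart in a row, in any order. The round cap is 36 mm across; at rest its flat top stands 14 to 28 mm out of the panel, unknown and different for each key (worn seats), so it must be felt for.
- blue_cap (a joint): how far the blue cap is pressed in from its own rest (m): 0 is up. It resists with up to about 8 N at 0.0015, clicks over at about 0.003 and stays down by itself against its stop at 0.006. The springy cap itself yields 1 mm per 15 N. A push of 10 to 12 N latches it; more than 30 N damages it.
- yellow_key: yellow latching push key. Origin: on the panel's surface at the key's axis; z points out of the panel along the axis. The four keys stand 56 mm apart in a row, in any order. The round cap is 36 mm across; at rest its flat top stands 14 to 28 mm out of the panel, unknown and different for each key (worn seats), so it must be felt for.
- yellow_cap (a joint): how far the yellow cap is pressed in from its own rest (m): 0 is up. It resists with up to about 8 N at 0.0015, clicks over at about 0.003 and stays down by itself against its stop at 0.006. The springy cap itself yields 1 mm per 15 N. A push of 10 to 12 N latches it; more than 30 N damages it.
- green_key: green latching push key. Origin: on the panel's surface at the key's axis; z points out of the panel along the axis. The four keys stand 56 mm apart in a row, in any order. The round cap is 36 mm across; at rest its flat top stands 14 to 28 mm out of the panel, unknown and different for each key (worn seats), so it must be felt for.
- green_cap (a joint): how far the green cap is pressed in from its own rest (m): 0 is up. It resists with up to about 8 N at 0.0015, clicks over at about 0.003 and stays down by itself against its stop at 0.006. The springy cap itself yields 1 mm per 15 N. A push of 10 to 12 N latches it; more than 30 N damages it.
- red_key: red latching push key. Origin: on the panel's surface at the key's axis; z points out of the panel along the axis. The four keys stand 56 mm apart in a row, in any order. The round cap is 36 mm across; at rest its flat top stands 14 to 28 mm out of the panel, unknown and different for each key (worn seats), so it must be felt for.
- red_cap (a joint): how far the red cap is pressed in from its own rest (m): 0 is up. It resists with up to about 8 N at 0.0015, clicks over at about 0.003 and stays down by itself against its stop at 0.006. The springy cap itself yields 1 mm per 15 N. A push of 10 to 12 N latches it; more than 30 N damages it.
- red_rack: bystander, loose: red tube rack, 65 x 170 x 45 mm, in front of the console, nearer the robot. Origin: centre of its underside.
- purple_rack: bystander, loose: purple tube rack, 65 x 170 x 45 mm, left of the console. Origin: centre of its underside.
- white_bottle: bystander, loose: white plastic bottle, 62 mm across, 150 mm tall, left of the console. Origin: centre of its underside.
- black_bottle: bystander, loose: black bottle with a yellow cap, 52 mm across, 120 mm tall, left of the console. Origin: centre of its underside.
- beaker: bystander, loose: clear plastic beaker, 84 mm across, 100 mm tall, right of the clamp lever. Origin: centre of its underside.
- tip_box: bystander, loose: blue box with an amber cover, 85 x 120 x 62 mm, standing on the console's lid. Origin: centre of its underside.
- pipette: bystander, loose: grey pipette lying flat, about 230 mm long, 26 mm high, in front right of the console. Origin: centre of its underside.

How it is judged:
By the outcome, as a careful person would: the job done as asked, in the order asked, and still so for the second after the job is handed in, with the robot touching nothing.
It also fails if it takes over 59 s, if anything falls off the work surface, if the arm or the gripper's body presses on something with over 40 N, if the wrist force passes 120 N, or if a joint passes its speed limit or range.

## Working session

There is one attempt and no reset: what is moved stays moved. The work goes in short steps, Python scripts to look and compute and a tool call to move; the robot and the scene stay as the last step left them, time stands still between calls to the robot, and variables do not carry over. Pictures are saved under pics/ and viewed, at most 10 in all, crops included, and the job is handed in when it is done.

Besides the shell and the picture viewer there is one more tool, called after ">>>" as a command line: name --argument value ..., lists and objects as JSON in quotes. step_arm: Moves the arm, as the interface text tells. Shift numbers are shares of 0.05 m and turn numbers shares of 4 degrees, none past 1 either way. Its arguments: {"type":"object","properties":{"targets":{"type":"array"}},"required":["targets"]}

```bash
mkdir -p pics
cat > h.py <<'E'
import numpy as np, cv2
from workcell import readout, get_image, ctrl
def snap(name,fn=None):
    im=get_image(name)
    if fn: cv2.imwrite('pics/'+fn,cv2.cvtColor(im['pixels'],cv2.COLOR_RGB2BGR))
    return im
def ray(im,u,v):
    K=np.array(im['intrinsics']);k=im['k1']
    d=np.array([(u-K[0,2])/K[0,0],(v-K[1,2])/K[1,1]]);s=d.copy()
    for _ in range(30): s=d/(1+k*(s@s))
    E=np.array(im['extrinsics']);R=E[:3,:3]
    w=R.T@np.array([s[0],s[1],1]);return -R.T@E[:3,3],w/np.linalg.norm(w)
def onz(im,u,v,z):
    o,d=ray(im,u,v);return o+d*(z-o[2])/d[2]
def tri(r1,r2):
    A=np.zeros((3,3));b=np.zeros(3)
    for o,d in(r1,r2):
        P=np.eye(3)-np.outer(d,d);A+=P;b+=P@o
    x=np.linalg.solve(A,b)
    return x,[np.linalg.norm((np.eye(3)-np.outer(d,d))@(x-o)) for o,d in(r1,r2)]
def proj(im,p):
    E=np.array(im['extrinsics']);c=E[:3,:3]@p+E[:3,3];s=c[:2]/c[2];s=s*(1+im['k1']*(s@s));K=np.array(im['intrinsics'])
    return K[0,0]*s[0]+K[0,2],K[1,1]*s[1]+K[1,2]
E
python3 - <<'E'
from h import *
for n in('top','side'):
    im=snap(n,n+'1.png');print(n,ray(im,320,200))
print(readout.get_obs())
E
```

```text
top (array([ 369.44662535,   60.27469444, 1044.7655994 ]), array([ 0.19116089, -0.00295287, -0.98155428]))
side (array([431.83484573, 846.91433593, 706.54574509]), array([ 0.14517156, -0.81412049, -0.5622571 ]))
{'t': 0.1, 'qpos': array([-1.19101694e+00,  4.23755446e-01,  1.63060287e+00,  1.84360756e-05,
        1.08860169e+00, -1.89466966e-02]), 'qvel': array([-1.28238856e-03, -2.20496750e-03, -9.04449034e-05, -8.57483003e-04,
       -1.37121033e-03, -2.88309373e-04]), 'joint_torque': array([ 6.51127793e-04, -5.45615602e+01, -2.74325305e+01,  6.44915015e-02,
        1.87644130e-02, -2.05744431e-05]), 'ee_pos': array([ 242.61619335, -575.71585821,  403.98907079]), 'orientation': array([-3.07804814e+00, -6.21896649e-01,  3.60018360e-04]), 'ft_force': array([ 0.02207135, -0.16042997, -0.70946714]), 'moment': array([0.02293529, 0.00189051, 0.02209532]), 'grasp_force': 0.0, 'width': 87.99046122516752}
```

View pics/top1.png

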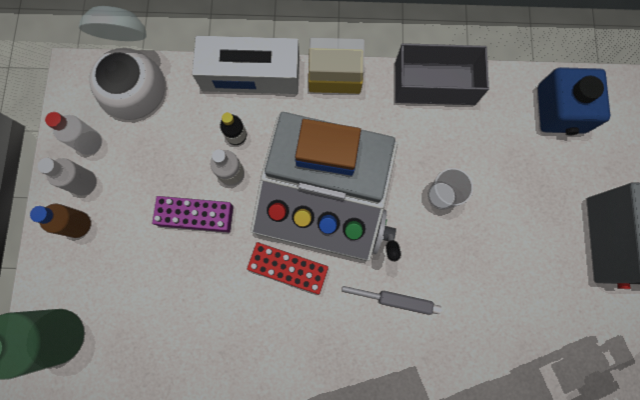

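View pics/side1.png

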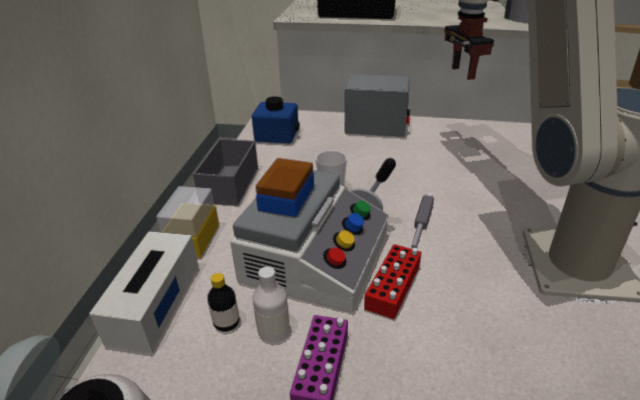

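Top view: keys red (277,211), yellow (303,217), blue (328,224) and green (354,230), with the black grip at (393,250). Side view: green (362,209), blue (355,223), yellow (345,240), red (336,257), and the grip at about (385,170).

```bash
cat > m.py <<'E'
from h import *
def masks(im):
    return cv2.cvtColor(im['pixels'],cv2.COLOR_RGB2HSV)
def blob(im,c,g,rad=16):
    h=masks(im);H,S,V=[h[...,i].astype(int) for i in range(3)]
    m={'red':((H<8)|(H>172))&(S>150)&(V>60),'yellow':(H>18)&(H<32)&(S>120)&(V>70),'blue':(H>105)&(H<125)&(S>150)&(V>60),'green':(H>50)&(H<85)&(S>110)&(V>40),'black':(V<45)}[c]
    yy,xx=np.mgrid[:400,:640];m=m&((xx-g[0])**2+(yy-g[1])**2<rad**2)
    n,l,st,ce=cv2.connectedComponentsWithStats(m.astype(np.uint8))
    i=1+np.argmax(st[1:,4]);return ce[i],st[i]
E
python3 - <<'E'
from m import *
T=snap('top');S=snap('side')
g={'red':((277,211),(336,257)),'yellow':((303,217),(345,240)),'blue':((328,224),(355,223)),'green':((354,230),(362,209)),'black':((393,250),(385,170))}
P={}
for c,(a,b) in g.items():
    ca,sa=blob(T,c,a);cb,sb=blob(S,c,b,20 if c=='black' else 13)
    x,e=tri(ray(T,*ca),ray(S,*cb));P[c]=x
    print(c,ca.round(1),sa,cb.round(1),sb,x.round(1),np.round(e,1))
d=P['red'][:2]-P['green'][:2];print(np.linalg.norm(d),np.degrees(np.arctan2(-d[0],d[1])))
# lid corners, panel front corners on guessed heights
for n,u,v,z in(('lidBL',279,114,150),('lidBR',395,143,150),('lidFR',385,199,150),('lidFL',266,168,150)):
    print(n,onz(T,u,v,z).round(1))
im=S['pixels'][130:290,280:460];cv2.imwrite('pics/s2.png',cv2.cvtColor(cv2.resize(im,None,fx=4,fy=3.5,interpolation=2),4))
im=T['pixels'][180:290,240:430];cv2.imwrite('pics/t2.png',cv2.cvtColor(cv2.resize(im,None,fx=4,fy=4,interpolation=2),4))
E
```

```text
red [276.7 211.1] [268 203  18  17 238] [335.5 255.9] [327 248  18  17 254] [527.9 149.2  94.7] [0.4 0.4]
yellow [302.1 217.3] [294 209  17  18 247] [344.9 238.5] [336 230  19  18 244] [516.   94.4  95.9] [0.4 0.4]
blue [327.7 223.9] [319 215  18  19 262] [354.1 221.9] [345 213  19  19 253] [502.9  39.8  99.1] [0.3 0.3]
green [353.5 229.9] [345 221  18  19 263] [361.4 208. ] [353 201  17  16 193] [492.1 -15.2  97.8] [0.4 0.4]
black [392.7 250.5] [386 241  14  20 216] [385.4 169.9] [377 159  18  23 246] [445.8 -88.1 157. ] [0.2 0.2]
168.25102963734082 -12.282524526695749
lidBL [725.4 149.  150. ]
lidBR [669.  -94.9 150. ]
lidFR [549.7 -74.  150. ]
lidFL [607.3 170.2 150. ]
```

View pics/t2.png

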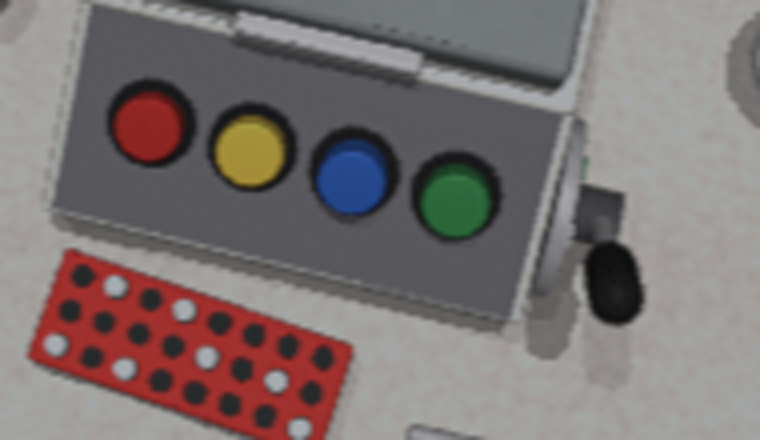

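Key spacing comes out at 56 mm, the console yaw is -12.3°, and the lever is at about 0.11 rad, all consistent with the description. I'll move in front of the lever with the fingers shut and tool y along console x.

>>> step_arm --targets '[[[0.17, 0.67, 0, 0, 0, 0.91, 0], [0.17, 0.67, 0, 0, 0, 0.91, 0], [0.17, 0.67, 0, 0, 0, 0.91, 0], [0.17, 0.67, 0, 0, 0, 0.91, 0], [0.17, 0.67, 0, 0, 0, 0.91, 0]]]'

```text
t: 0.82
ee_pos: [285.3, -407.3, 404.6]
orientation: [-2.941, -1.104, -0.0]
ft_force: [0.4, 0.1, 0.4]
width: 41.3
grasp_force: 0.0
```

>>> step_arm --targets '[[[0.17, 0.67, 0, 0, 0, 0.91, 0], [0.17, 0.67, 0, 0, 0, 0.91, 0], [0.17, 0.67, 0, 0, 0, 0.91, 0], [0.17, 0.67, 0, 0, 0, 0.91, 0], [0.17, 0.67, 0, 0, 0, 0.91, 0]]]'

```text
t: 1.45
ee_pos: [327.8, -239.8, 404.7]
orientation: [2.729, 1.555, 0.0]
ft_force: [0.1, -0.5, 0.6]
width: 0.6
grasp_force: 0.0
```

>>> step_arm --targets '[[[0.17, 0.67, 0, 0, 0, 0.91, 0], [0.17, 0.67, 0, 0, 0, 0.91, 0], [0.17, 0.67, 0, 0, 0, 0.91, 0], [0.17, 0.67, 0, 0, 0, 0.91, 0], [0.17, 0.67, 0, 0, 0, 0.91, 0]]]'

```text
t: 2.08
ee_pos: [370.3, -72.3, 404.8]
orientation: [2.449, 1.968, 0.0]
ft_force: [0.2, 0.6, 0.4]
width: 0.5
grasp_force: 0.0
```

```bash
cat > st.py <<'E'
from h import *
from scipy.spatial.transform import Rotation as R
o=readout.get_obs();r=R.from_rotvec(o['orientation']).as_matrix()
tip=o['ee_pos']+182*r[:,2]
print('t',o['t'],'tcp',o['ee_pos'].round(1),'tip',tip.round(1),'z',r[:,2].round(3),'yaw_y',np.degrees(np.arctan2(r[1,1],r[0,1])).round(1),'F',o['ft_force'].round(1),'w',round(o['width'],1),'q',o['qpos'].round(2))
xa=np.array([.977,-.213]);ya=np.array([.213,.977]);d=tip[:2]-[485.2,-96.7];print('lever s',d@xa,'lat',d@ya)
E
python3 st.py
```

```text
t 2.075 tcp [370.3 -72.3 404.8] tip [370.3 -72.3 222.8] z [ 0. -0. -1.] yaw_y -12.4 F [0.2 0.6 0.4] w 0.5 q [-0.22  0.04  2.14  0.    0.96 -0.01]
lever s -117.42666438342066 lat -0.6583303943359695
```

>>> step_arm --targets '[[[0, 0, -0.33, 0, 0, 0, 0], [0, 0, -0.33, 0, 0, 0, 0], [0, 0, -0.33, 0, 0, 0, 0], [0, 0, -0.33, 0, 0, 0, 0], [0, 0, -0.33, 0, 0, 0, 0]]]'

```text
t: 2.7
ee_pos: [370.2, -73.4, 321.7]
orientation: [2.451, 1.965, 0.0]
ft_force: [-1.2, -0.1, -0.7]
width: 0.4
grasp_force: 0.0
```

>>> step_arm --targets '[[[0.2, -0.043, 0, 0, 0, 0, 0], [0.2, -0.043, 0, 0, 0, 0, 0], [0.2, -0.043, 0, 0, 0, 0, 0], [0.2, -0.043, 0, 0, 0, 0, 0], [0.2, -0.043, 0, 0, 0, 0, 0]]]'

```text
t: 3.32
ee_pos: [420.5, -84.2, 322.2]
orientation: [-2.45, -1.965, 0.001]
ft_force: [-4.4, 0.8, 4.0]
width: 0.4
grasp_force: 2.4
```

```bash
python3 - <<'E'
from h import *
S=snap('side');T=snap('top')
a=cv2.resize(S['pixels'][60:240,280:480],None,fx=2,fy=2);b=cv2.resize(T['pixels'][150:330,300:500],None,fx=2,fy=2)
cv2.imwrite('pics/c3.png',cv2.cvtColor(np.hstack([a,b]),4))
E
python3 st.py
```

```text
t 3.425 tcp [421.2 -84.4 322.3] tip [421.3 -84.4 140.3] z [ 0.001 -0.    -1.   ] yaw_y -12.6 F [0.2 0.3 0. ] w 0.4 q [-0.23  0.27  2.11  0.    0.76 -0.01]
lever s -65.05407549850406 lat -1.6187305747300762
```

View pics/c3.png

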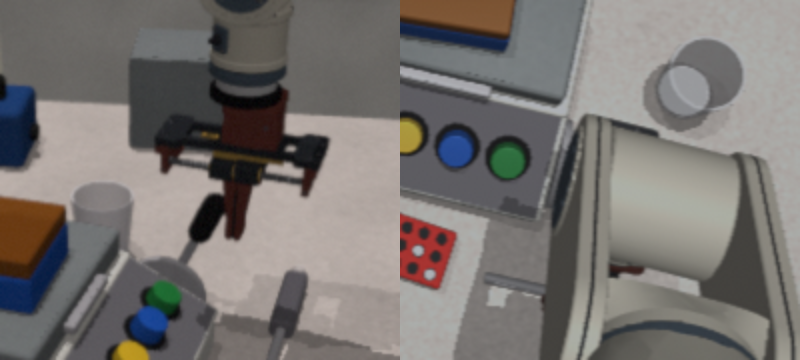

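The closed fingers are touching the grip (crop centre about (235,225)), in line with it, so I'll keep pushing.

>>> step_arm --targets '[[[0.14, -0.03, 0, 0, 0, 0, 0], [0.14, -0.03, 0, 0, 0, 0, 0], [0.14, -0.03, 0, 0, 0, 0, 0], [0.14, -0.03, 0, 0, 0, 0, 0], [0.14, -0.03, 0, 0, 0, 0, 0]]]'

```text
t: 4.05
ee_pos: [455.8, -91.8, 322.2]
orientation: [2.451, 1.965, 0.0]
ft_force: [-3.1, 1.2, 2.6]
width: 0.3
grasp_force: 1.3
```

>>> step_arm --targets '[[[0.08, -0.017, 0, 0, 0, 0, 0], [0.08, -0.017, 0, 0, 0, 0, 0], [0.08, -0.017, 0, 0, 0, 0, 0], [0.08, -0.017, 0, 0, 0, 0, 0], [0.08, -0.017, 0, 0, 0, 0, 0]]]'

```text
t: 4.68
ee_pos: [474.2, -95.7, 322.1]
orientation: [-2.448, -1.963, 0.004]
ft_force: [-13.0, 0.5, 13.0]
width: 0.4
grasp_force: 7.5
```

```bash
python3 st.py
```

```text
t 4.675 tcp [474.2 -95.7 322.1] tip [473.4 -95.6 140.1] z [-0.004  0.001 -1.   ] yaw_y -12.5 F [-13.    0.5  13. ] w 0.4 q [-0.22  0.34  2.   -0.    0.81 -0.  ]
lever s -11.756905198200327 lat -1.443825857516943
```

In the detent now, at 13 N.

>>> step_arm --targets '[[[0.06, -0.013, 0, 0, 0, 0, 0], [0.06, -0.013, 0, 0, 0, 0, 0], [0.06, -0.013, 0, 0, 0, 0, 0], [0.06, -0.013, 0, 0, 0, 0, 0], [0.06, -0.013, 0, 0, 0, 0, 0]]]'

```text
t: 5.3
ee_pos: [490.9, -99.3, 322.3]
orientation: [2.45, 1.964, 0.002]
ft_force: [0.5, -0.3, 0.4]
width: 0.4
grasp_force: 0.0
```

```bash
python3 st.py
```

```text
t 5.3 tcp [490.9 -99.3 322.3] tip [491.2 -99.4 140.3] z [ 0.002 -0.    -1.   ] yaw_y -12.6 F [ 0.5 -0.3  0.4] w 0.4 q [-0.22  0.36  1.96  0.    0.81 -0.  ]
lever s 6.4210834727103325 lat -1.348568731173238
```

It gave way. I'll back off, raise the tool and check the lever.

>>> step_arm --targets '[[[-0.4, 0.085, 0, 0, 0, 0, 0], [-0.4, 0.085, 0, 0, 0, 0, 0], [-0.4, 0.085, 0, 0, 0, 0, 0], [0, 0, 0.9, 0, 0, 0, 0], [0, 0, 0.9, 0, 0, 0, 0]]]'

```text
t: 5.92
ee_pos: [430.5, -86.5, 413.2]
orientation: [2.451, 1.965, 0.0]
ft_force: [0.8, -0.2, 0.5]
width: 0.5
grasp_force: 0.0
```

>>> step_arm --targets '[[[-0.04, 0.29, -0.22, -0.133, -0.611, 0, 0], [-0.04, 0.29, -0.22, -0.133, -0.611, 0, 0], [-0.04, 0.29, -0.22, -0.133, -0.611, 0, 0], [-0.04, 0.29, -0.22, -0.133, -0.611, 0, 0], [-0.04, 0.29, -0.22, -0.133, -0.611, 0, 0]]]'

```text
t: 6.55
ee_pos: [420.9, -13.5, 357.2]
orientation: [2.311, 1.853, 0.208]
ft_force: [0.5, -0.1, -0.1]
width: 0.5
grasp_force: 0.0
```

>>> step_arm --targets '[[[-0.04, 0.29, -0.22, -0.133, -0.611, 0, 0], [-0.04, 0.29, -0.22, -0.133, -0.611, 0, 0], [-0.04, 0.29, -0.22, -0.133, -0.611, 0, 0], [-0.04, 0.29, -0.22, -0.133, -0.611, 0, 0], [-0.04, 0.29, -0.22, -0.133, -0.611, 0, 0]]]'

```text
t: 7.18
ee_pos: [410.9, 59.3, 302.1]
orientation: [2.165, 1.736, 0.392]
ft_force: [-0.4, -0.4, 0.3]
width: 0.3
grasp_force: 0.0
```

```bash
python3 - <<'E'
from m import *
S=snap('side');T=snap('top')
a=cv2.resize(S['pixels'][60:280,260:480],None,fx=1.8,fy=1.8);b=cv2.resize(T['pixels'][120:340,240:460],None,fx=1.8,fy=1.8)
cv2.imwrite('pics/c4.png',cv2.cvtColor(np.hstack([a,b]),4))
xa=np.array([.977,-.213])
for th in (.7,.88,.95,1.02):
    l=th-.5;p=np.r_[np.array([485.2,-96.7])+105*np.sin(l)*xa,60+105*np.cos(l)]
    print(th,proj(S,p),proj(T,p))
E
python3 st.py
```

```text
0.7 (np.float64(359.8611780383623), np.float64(163.07749169908223)) (np.float64(399.7100486997924), np.float64(220.00117161062093))
0.88 (np.float64(352.3508788344585), np.float64(163.7966419200705)) (np.float64(401.0799033444925), np.float64(211.69927477787945))
0.95 (np.float64(349.5815194822054), np.float64(164.41917400415224)) (np.float64(401.49385469071495), np.float64(208.73595319358785))
1.02 (np.float64(346.9189795896599), np.float64(165.22633549592902)) (np.float64(401.8384458540597), np.float64(205.9469918242582))
t 7.275 tcp [410.2  59.5 301.4] tip [485.3  43.3 136.4] z [ 0.413 -0.089 -0.906] yaw_y -12.4 F [ 0.1  0.1 -0.6] w 0.3 q [ 0.16  0.26  2.26 -0.64  0.26  0.97]
lever s -29.677291560502802 lat 136.7862029502943
```

View pics/c4.png

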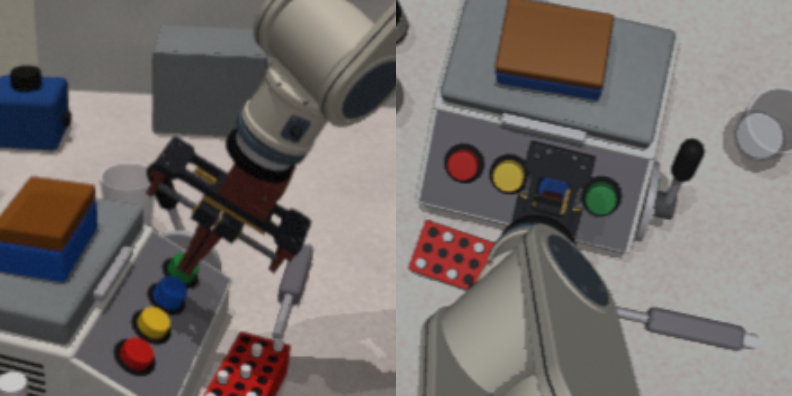

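The crop puts the grip at top-view pixel (402,209), which matches 0.95 rad, so the lever is locked. The tool is over blue with about 0.5 mm lateral error. Next I'll feel down along the panel normal.

>>> step_arm --targets '[[[0.05, -0.011, -0.11, 0, 0, 0, 0], [0.05, -0.011, -0.11, 0, 0, 0, 0], [0.05, -0.011, -0.11, 0, 0, 0, 0], [0.05, -0.011, -0.11, 0, 0, 0, 0], [0.05, -0.011, -0.11, 0, 0, 0, 0]]]'

```text
t: 7.9
ee_pos: [423.1, 55.5, 274.4]
orientation: [2.167, 1.736, 0.387]
ft_force: [0.1, 0.0, -0.5]
width: 0.4
grasp_force: 0.0
```

>>> step_arm --targets '[[[0.008, -0.002, -0.018, 0, 0, 0, 0], [0.008, -0.002, -0.018, 0, 0, 0, 0], [0.008, -0.002, -0.018, 0, 0, 0, 0], [0.008, -0.002, -0.018, 0, 0, 0, 0], [0.008, -0.002, -0.018, 0, 0, 0, 0]]]'

```text
t: 8.52
ee_pos: [424.6, 55.3, 270.5]
orientation: [2.166, 1.737, 0.388]
ft_force: [-3.3, -0.5, 7.1]
width: 0.1
grasp_force: 3.7
```

```bash
python3 st.py
```

```text
t 8.525 tcp [424.6  55.3 270.5] tip [499.9  38.9 105.6] z [ 0.414 -0.09  -0.906] yaw_y -12.6 F [-3.3 -0.5  7.1] w 0.1 q [ 0.15  0.35  2.25 -0.86  0.2   1.18]
lever s -14.535853665585522 lat 135.60808102410766
```

Contact at 7.8 N, just at the peak. Going on by about 2.5 mm.

>>> step_arm --targets '[[[0.004, -0.001, -0.009, 0, 0, 0, 0], [0.004, -0.001, -0.009, 0, 0, 0, 0], [0.004, -0.001, -0.009, 0, 0, 0, 0], [0.004, -0.001, -0.009, 0, 0, 0, 0], [0.004, -0.001, -0.009, 0, 0, 0, 0]]]'

```text
t: 9.15
ee_pos: [425.7, 55.1, 267.9]
orientation: [2.166, 1.737, 0.387]
ft_force: [0.2, -0.3, 1.1]
width: 0.2
grasp_force: 0.0
```

```bash
python3 st.py
```

```text
t 9.15 tcp [425.7  55.1 267.9] tip [500.9  38.7 102.9] z [ 0.413 -0.09  -0.906] yaw_y -12.6 F [ 0.2 -0.3  1.1] w 0.2 q [ 0.15  0.36  2.25 -0.88  0.19  1.2 ]
lever s -13.48376776025232 lat 135.63665230865146
```

>>> step_arm --targets '[[[0.004, -0.001, -0.008, 0, 0, 0, 0], [0.004, -0.001, -0.008, 0, 0, 0, 0], [0.004, -0.001, -0.008, 0, 0, 0, 0], [0.004, -0.001, -0.008, 0, 0, 0, 0], [0, 0, 0, 0, 0, 0, 0]]]'

```text
t: 9.78
ee_pos: [426.3, 54.9, 266.6]
orientation: [2.166, 1.737, 0.388]
ft_force: [-4.2, 1.0, 7.7]
width: 0.8
grasp_force: 4.5
```

```bash
python3 st.py
```

```text
t 9.775 tcp [426.3  54.9 266.6] tip [501.6  38.5 101.7] z [ 0.413 -0.09  -0.906] yaw_y -12.6 F [-4.2  1.   7.7] w 0.8 q [ 0.14  0.36  2.25 -0.89  0.19  1.21]
lever s -12.808661881293505 lat 135.61520797019332
```

Blue is down against its stop at 8.8 N, so it's latched. On to yellow.

>>> step_arm --targets '[[[-0.124, 0.027, 0.272, 0, 0, 0, 0], [-0.124, 0.027, 0.272, 0, 0, 0, 0], [0.127, 0.366, -0.105, 0, 0, 0, 0], [0.127, 0.366, -0.105, 0, 0, 0, 0], [0.127, 0.366, -0.105, 0, 0, 0, 0]]]'

```text
t: 10.4
ee_pos: [433.4, 113.0, 277.7]
orientation: [2.166, 1.737, 0.388]
ft_force: [-0.3, 0.2, 0.0]
width: 0.2
grasp_force: 0.0
```

```bash
python3 st.py
```

```text
t 10.4 tcp [433.4 113.  277.7] tip [508.6  96.6 112.8] z [ 0.413 -0.09  -0.906] yaw_y -12.6 F [-0.3  0.2  0. ] w 0.2 q [ 0.29  0.36  2.2  -0.81  0.28  1.26]
lever s -18.27057077131302 lat 193.87668579067883
```

>>> step_arm --targets '[[[0.008, -0.002, -0.018, 0, 0, 0, 0], [0.008, -0.002, -0.018, 0, 0, 0, 0], [0.008, -0.002, -0.018, 0, 0, 0, 0], [0.008, -0.002, -0.018, 0, 0, 0, 0], [0.008, -0.002, -0.018, 0, 0, 0, 0]]]'

```text
t: 11.02
ee_pos: [435.2, 111.7, 273.3]
orientation: [2.166, 1.736, 0.388]
ft_force: [0.2, -0.1, -0.6]
width: 0.1
grasp_force: 0.0
```

>>> step_arm --targets '[[[0.007, -0.001, -0.015, 0, 0, 0, 0], [0.007, -0.001, -0.015, 0, 0, 0, 0], [0.007, -0.001, -0.015, 0, 0, 0, 0], [0.007, -0.001, -0.015, 0, 0, 0, 0], [0.007, -0.001, -0.015, 0, 0, 0, 0]]]'

```text
t: 11.65
ee_pos: [436.9, 111.7, 269.5]
orientation: [2.166, 1.737, 0.387]
ft_force: [-0.3, 0.4, 0.1]
width: 0.6
grasp_force: 0.0
```

>>> step_arm --targets '[[[0.004, -0.001, -0.008, 0, 0, 0, 0], [0.004, -0.001, -0.008, 0, 0, 0, 0], [0.004, -0.001, -0.008, 0, 0, 0, 0], [0.004, -0.001, -0.008, 0, 0, 0, 0], [0, 0, 0, 0, 0, 0, 0]]]'

```text
t: 12.28
ee_pos: [437.7, 111.5, 267.9]
orientation: [2.166, 1.737, 0.387]
ft_force: [0.0, -0.0, 0.1]
width: 0.5
grasp_force: 0.0
```

>>> step_arm --targets '[[[0.004, -0.001, -0.008, 0, 0, 0, 0], [0.004, -0.001, -0.008, 0, 0, 0, 0], [0.004, -0.001, -0.008, 0, 0, 0, 0], [0.004, -0.001, -0.008, 0, 0, 0, 0], [0, 0, 0, 0, 0, 0, 0]]]'

```text
t: 12.9
ee_pos: [438.5, 111.3, 266.3]
orientation: [2.166, 1.737, 0.387]
ft_force: [1.0, -0.3, -0.0]
width: 0.1
grasp_force: 0.0
```

>>> step_arm --targets '[[[0.004, -0.001, -0.008, 0, 0, 0, 0], [0.004, -0.001, -0.008, 0, 0, 0, 0], [0.004, -0.001, -0.008, 0, 0, 0, 0], [0.004, -0.001, -0.008, 0, 0, 0, 0], [0, 0, 0, 0, 0, 0, 0]]]'

```text
t: 13.52
ee_pos: [439.2, 111.1, 264.8]
orientation: [2.166, 1.737, 0.388]
ft_force: [-3.1, -0.7, 5.4]
width: 0.4
grasp_force: 3.1
```

>>> step_arm --targets '[[[0.004, -0.001, -0.009, 0, 0, 0, 0], [0.004, -0.001, -0.009, 0, 0, 0, 0], [0, 0, 0, 0, 0, 0, 0], [0, 0, 0, 0, 0, 0, 0], [0, 0, 0, 0, 0, 0, 0]]]'

```text
t: 14.15
ee_pos: [439.6, 111.1, 264.0]
orientation: [2.166, 1.737, 0.388]
ft_force: [-3.5, 1.6, 5.6]
width: 0.6
grasp_force: 3.4
```

>>> step_arm --targets '[[[0.004, -0.001, -0.009, 0, 0, 0, 0], [0.004, -0.001, -0.009, 0, 0, 0, 0], [0.004, -0.001, -0.009, 0, 0, 0, 0], [0.004, -0.001, -0.009, 0, 0, 0, 0], [0, 0, 0, 0, 0, 0, 0]]]'

```text
t: 14.78
ee_pos: [440.6, 110.8, 261.9]
orientation: [2.166, 1.737, 0.387]
ft_force: [0.3, -0.0, -0.8]
width: 0.5
grasp_force: 0.0
```

>>> step_arm --targets '[[[0.004, -0.001, -0.009, 0, 0, 0, 0], [0.004, -0.001, -0.009, 0, 0, 0, 0], [0, 0, 0, 0, 0, 0, 0], [0, 0, 0, 0, 0, 0, 0], [0, 0, 0, 0, 0, 0, 0]]]'

```text
t: 15.4
ee_pos: [440.9, 110.7, 261.1]
orientation: [2.166, 1.737, 0.388]
ft_force: [-0.1, 0.3, -0.4]
width: -0.0
grasp_force: 0.0
```

Yellow clicked. I'll confirm it against the stop.

>>> step_arm --targets '[[[0.004, -0.001, -0.009, 0, 0, 0, 0], [0.004, -0.001, -0.009, 0, 0, 0, 0], [0.004, -0.001, -0.008, 0, 0, 0, 0], [0, 0, 0, 0, 0, 0, 0], [0, 0, 0, 0, 0, 0, 0]]]'

```text
t: 16.02
ee_pos: [441.4, 110.6, 260.1]
orientation: [2.166, 1.737, 0.388]
ft_force: [-3.5, 0.8, 6.4]
width: 0.3
grasp_force: 3.8
```

```bash
python3 st.py
```

```text
t 16.025 tcp [441.4 110.6 260.1] tip [516.6  94.2  95.2] z [ 0.414 -0.09  -0.906] yaw_y -12.6 F [-3.5  0.8  6.4] w 0.3 q [ 0.28  0.4   2.19 -0.92  0.25  1.36]
lever s -9.971924118377377 lat 193.2502747212604
```

>>> step_arm --targets '[[[-0.124, 0.027, 0.272, 0, 0, 0, 0], [-0.124, 0.027, 0.272, 0, 0, 0, 0], [0, 0, 0, 0, 0, 0, 0], [-0.08, -0.44, 0, 0, 0, 0, 0], [-0.08, -0.44, 0, 0, 0, 0, 0]]]'

```text
t: 16.65
ee_pos: [421.1, 68.9, 286.6]
orientation: [2.165, 1.738, 0.387]
ft_force: [0.3, -0.0, -0.7]
width: 0.0
grasp_force: 0.0
```

>>> step_arm --targets '[[[-0.08, -0.44, 0, 0, 0, 0, 0], [-0.08, -0.44, 0, 0, 0, 0, 0], [-0.08, -0.44, 0, 0, 0, 0, 0], [0, 0, 0, 0, 0, 0, 0], [0, 0, 0, 0, 0, 0, 0]]]'

```text
t: 17.27
ee_pos: [409.4, 3.5, 286.8]
orientation: [2.167, 1.737, 0.388]
ft_force: [-0.4, 0.4, 0.4]
width: 0.8
grasp_force: 0.0
```

```bash
python3 st.py
```

```text
t 17.275 tcp [409.4   3.5 286.8] tip [484.6 -12.9 121.9] z [ 0.413 -0.09  -0.906] yaw_y -12.6 F [-0.4  0.4  0.4] w 0.8 q [ 0.01  0.29  2.28 -0.58  0.17  0.78]
lever s -18.47718718580916 lat 81.7219761609781
```

>>> step_arm --targets '[[[0.001, -0.003, -0.035, 0, 0, 0, 0], [0.001, -0.003, -0.035, 0, 0, 0, 0], [0.001, -0.003, -0.035, 0, 0, 0, 0], [0.001, -0.003, -0.035, 0, 0, 0, 0], [0.001, -0.003, -0.035, 0, 0, 0, 0]]]'

```text
t: 17.9
ee_pos: [409.4, 2.6, 278.2]
orientation: [2.166, 1.737, 0.388]
ft_force: [-0.2, -0.6, 0.4]
width: 0.8
grasp_force: 0.0
```

```bash
python3 st.py
```

```text
t 17.9 tcp [409.4   2.6 278.2] tip [484.5 -13.8 113.2] z [ 0.413 -0.09  -0.906] yaw_y -12.6 F [-0.2 -0.6  0.4] w 0.8 q [ 0.01  0.31  2.29 -0.67  0.15  0.87]
lever s -18.296301957194675 lat 80.86031596260669
```

>>> step_arm --targets '[[[0.007, -0.001, -0.015, 0, 0, 0, 0], [0.007, -0.001, -0.015, 0, 0, 0, 0], [0.007, -0.001, -0.015, 0, 0, 0, 0], [0.007, -0.001, -0.015, 0, 0, 0, 0], [0.007, -0.001, -0.015, 0, 0, 0, 0]]]'

```text
t: 18.52
ee_pos: [411.1, 2.3, 274.5]
orientation: [2.166, 1.737, 0.388]
ft_force: [-0.0, 0.1, -0.3]
width: 0.5
grasp_force: 0.0
```

>>> step_arm --targets '[[[0.004, -0.001, -0.009, 0, 0, 0, 0], [0.004, -0.001, -0.009, 0, 0, 0, 0], [0.004, -0.001, -0.009, 0, 0, 0, 0], [0.004, -0.001, -0.009, 0, 0, 0, 0], [0, 0, 0, 0, 0, 0, 0]]]'

```text
t: 19.15
ee_pos: [411.9, 2.1, 272.7]
orientation: [2.166, 1.737, 0.387]
ft_force: [-0.1, 0.4, 0.1]
width: 0.5
grasp_force: 0.0
```

```bash
python3 st.py
```

```text
t 19.15 tcp [411.9   2.1 272.7] tip [487.1 -14.3 107.8] z [ 0.413 -0.09  -0.906] yaw_y -12.6 F [-0.1  0.4  0.1] w 0.5 q [ 0.    0.33  2.28 -0.73  0.14  0.93]
lever s -15.695759583015091 lat 80.895451758497
```

q5 is close to its limit, so I'll ease the tilt by 3° about the fingertips.

>>> step_arm --targets '[[[0.034, -0.007, 0.018, 0.032, 0.147, 0, 0], [0.034, -0.007, 0.018, 0.032, 0.147, 0, 0], [0.034, -0.007, 0.018, 0.032, 0.147, 0, 0], [0.034, -0.007, 0.018, 0.032, 0.147, 0, 0], [0.034, -0.007, 0.018, 0.032, 0.147, 0, 0]]]'

```text
t: 19.77
ee_pos: [420.4, 0.3, 277.2]
orientation: [2.203, 1.766, 0.345]
ft_force: [-0.3, 0.1, -0.2]
width: 0.2
grasp_force: 0.0
```

```bash
python3 st.py
```

```text
t 19.775 tcp [4.204e+02 3.000e-01 2.772e+02] tip [487.  -14.2 108.5] z [ 0.366 -0.08  -0.927] yaw_y -12.6 F [-0.3  0.1 -0.2] w 0.2 q [-0.    0.32  2.25 -0.39  0.21  0.59]
lever s -15.830581826881353 lat 81.00936110798422
```

Good. Continuing to feel for green.

>>> step_arm --targets '[[[0.004, -0.001, -0.009, 0, 0, 0, 0], [0.004, -0.001, -0.009, 0, 0, 0, 0], [0.004, -0.001, -0.009, 0, 0, 0, 0], [0.004, -0.001, -0.009, 0, 0, 0, 0], [0, 0, 0, 0, 0, 0, 0]]]'

```text
t: 20.4
ee_pos: [421.2, 0.1, 275.4]
orientation: [2.202, 1.766, 0.345]
ft_force: [-0.3, -0.5, 0.0]
width: 0.1
grasp_force: 0.0
```

>>> step_arm --targets '[[[0.004, -0.001, -0.009, 0, 0, 0, 0], [0.004, -0.001, -0.009, 0, 0, 0, 0], [0.004, -0.001, -0.009, 0, 0, 0, 0], [0, 0, 0, 0, 0, 0, 0], [0, 0, 0, 0, 0, 0, 0]]]'

```text
t: 21.02
ee_pos: [421.8, -0.0, 274.1]
orientation: [2.202, 1.766, 0.345]
ft_force: [-0.5, -0.3, -0.0]
width: 0.3
grasp_force: 0.0
```

>>> step_arm --targets '[[[0.004, -0.001, -0.009, 0, 0, 0, 0], [0.004, -0.001, -0.009, 0, 0, 0, 0], [0.004, -0.001, -0.009, 0, 0, 0, 0], [0.004, -0.001, -0.009, 0, 0, 0, 0], [0, 0, 0, 0, 0, 0, 0]]]'

```text
t: 21.65
ee_pos: [422.6, -0.2, 272.4]
orientation: [2.202, 1.766, 0.346]
ft_force: [-3.0, 1.5, 5.5]
width: 0.6
grasp_force: 3.3
```

>>> step_arm --targets '[[[0.004, -0.001, -0.009, 0, 0, 0, 0], [0.004, -0.001, -0.009, 0, 0, 0, 0], [0, 0, 0, 0, 0, 0, 0], [0, 0, 0, 0, 0, 0, 0], [0, 0, 0, 0, 0, 0, 0]]]'

```text
t: 22.28
ee_pos: [423.0, -0.3, 271.5]
orientation: [2.202, 1.766, 0.346]
ft_force: [-1.9, 0.5, 5.3]
width: 0.5
grasp_force: 2.9
```

>>> step_arm --targets '[[[0.004, -0.001, -0.009, 0, 0, 0, 0], [0.004, -0.001, -0.009, 0, 0, 0, 0], [0.004, -0.001, -0.009, 0, 0, 0, 0], [0.004, -0.001, -0.009, 0, 0, 0, 0], [0, 0, 0, 0, 0, 0, 0]]]'

```text
t: 22.9
ee_pos: [423.8, -0.5, 269.5]
orientation: [2.202, 1.766, 0.345]
ft_force: [-0.7, -0.3, 0.1]
width: 0.4
grasp_force: 0.0
```

>>> step_arm --targets '[[[0.004, -0.001, -0.009, 0, 0, 0, 0], [0.004, -0.001, -0.009, 0, 0, 0, 0], [0, 0, 0, 0, 0, 0, 0], [0, 0, 0, 0, 0, 0, 0], [0, 0, 0, 0, 0, 0, 0]]]'

```text
t: 23.52
ee_pos: [424.2, -0.6, 268.7]
orientation: [2.202, 1.766, 0.345]
ft_force: [-0.4, -0.1, 0.9]
width: 0.6
grasp_force: 0.0
```

Green clicked. I'll confirm against the stop and retract.

>>> step_arm --targets '[[[0.004, -0.001, -0.009, 0, 0, 0, 0], [0.004, -0.001, -0.009, 0, 0, 0, 0], [0.004, -0.001, -0.008, 0, 0, 0, 0], [0, 0, 0, 0, 0, 0, 0], [0, 0, 0, 0, 0, 0, 0]]]'

```text
t: 24.15
ee_pos: [424.7, -0.8, 267.7]
orientation: [2.202, 1.766, 0.346]
ft_force: [-4.3, 0.3, 8.2]
width: 0.2
grasp_force: 4.6
```

>>> step_arm --targets '[[[-0.12, 0.027, 0.27, 0, 0, 0, 0], [-0.12, 0.027, 0.27, 0, 0, 0, 0], [-0.12, 0.027, 0.4, 0, 0, 0, 0], [-0.1, 0, 0.8, 0, 0, 0, 0], [-0.1, 0, 0.8, 0, 0, 0, 0]]]'

```text
t: 24.78
ee_pos: [396.4, 3.3, 395.2]
orientation: [2.203, 1.767, 0.345]
ft_force: [0.9, 0.4, 1.0]
width: 0.5
grasp_force: 0.0
```

>>> step_arm --targets '[[[0, -0.8, 0.3, 0, 0, 0, 0], [0, -0.8, 0.3, 0, 0, 0, 0], [0, -0.8, 0.3, 0, 0, 0, 0], [0, -0.8, 0.3, 0, 0, 0, 0], [0, -0.8, 0.3, 0, 0, 0, 0]]]'

```text
t: 25.4
ee_pos: [396.4, -198.0, 469.9]
orientation: [2.202, 1.766, 0.345]
ft_force: [1.1, 0.0, -0.6]
width: 0.4
grasp_force: 0.0
```

```bash
python3 - <<'E'
from m import *
S=snap('side');T=snap('top')
a=cv2.resize(S['pixels'][130:400,230:450],None,fx=1.8,fy=1.8);b=cv2.resize(T['pixels'][80:350,200:420],None,fx=1.8,fy=1.8)
cv2.imwrite('pics/c5.png',cv2.cvtColor(np.hstack([a,b]),4))
g={'red':((277,211),(336,257)),'yellow':((303,217),(345,240)),'blue':((328,224),(355,223)),'green':((354,230),(362,209)),'black':((402,209),(350,164))}
for c,(a,b) in g.items():
    ca,_=blob(T,c,a);cb,_=blob(S,c,b,13);x,e=tri(ray(T,*ca),ray(S,*cb));print(c,ca.round(1),cb.round(1),x.round(1),np.round(e,1))
E
python3 st.py
```

```text
red [276.8 211.2] [335.6 255.8] [527.8 149.   94.6] [0.4 0.4]
yellow [302.4 217. ] [344.3 239.5] [517.2  94.   92.8] [0.4 0.4]
blue [327.6 223.6] [353.4 222.6] [504.1  39.8  97. ] [0.5 0.5]
green [353.5 229.6] [360.6 209.1] [493.5 -15.3  94.4] [0.7 0.7]
black [401.6 208.6] [349.9 163.3] [ 529.2 -105.9  157.9] [0.2 0.2]
t 25.5 tcp [ 397.2 -199.7  471.1] tip [ 464.3 -214.8  302.6] z [ 0.369 -0.083 -0.926] yaw_y -12.7 F [ 1.1 -0.7  0.1] w 0.3 q [-0.52 -0.    2.04  0.17  0.74 -0.41]
lever s 4.771803946711035 lat -119.84500546180247
```

View pics/c5.png

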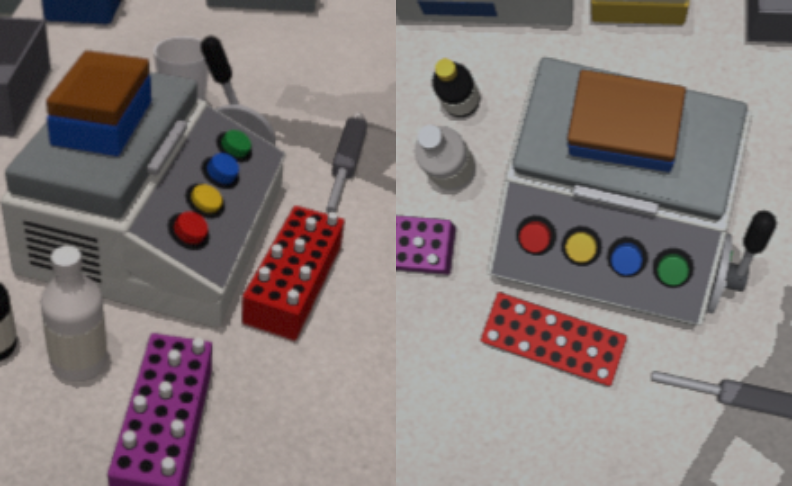

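The lever leans back with its grip at top-view pixel (402,209), about 0.94 rad, so it's locked. Blue, yellow and green have dropped, red is unchanged, and nothing else has moved.

```bash
python3 -c "
from workcell import ctrl
print(ctrl.close_job())"
```

```text
the job is handed in; nothing more can be done
None
```

The lid lever is in the locked notch, and the blue, yellow and green keys were latched in that order, with no force reading above about 10 N. The red key and everything else on the bench were left alone, and the job was handed in at about 25.5 s.

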